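Drive the seized pivot pin out of a model stand

TASK

The pivot pin has seized in the sloping hub of the bare model stand. Take the drift punch from the wooden rack and use it to drive the pin down through the hub from its upper end, until it drops into the stand's tray; do not push or pull the pin with the fingers. Then put the punch back upright in the hole it came from, fully down, and let go, leaving the other things where they are.

Things in the scene. Friction and masses are not known exactly. Their poses are not given: they have to be found in the camera images.
- stand: Bare model-aircraft stand, fixed to the bench: an aluminium hub block with a sloping bore, held between two grey upright cheeks (60 mm along x, 10 mm thick, centred at y = +-30 mm, 105 mm high) over a steel drip tray. Origin on the bench straight below the hub's centre; z up. The bore leans 30 degrees from vertical: going down it, the way is (sin 30, 0, -cos 30) in the stand's frame.
- stand_mouth (a point): Centre of the bore's upper mouth, on the hub's sloping upper face, at (-15, 0, 131) mm in the stand's frame. The bore is round, 20 mm across.
- stand_exit (a point): Centre of the bore's lower mouth, 60 mm down the bore from the upper. The hub block is 50 x 50 mm across the bore. A sprung brass shoe near this end grips the pin: about 9 to 18 N along the bore moves it, it stays where it is left, and drops once clear of the bore.
- stand_tray (a point): Centre of the drip tray's floor, 4 mm above the bench, 40 mm in front (+x) of the stand's origin. The tray is 240 mm along x, 130 mm along y, 22 mm high with 4 mm walls.
- pin: Steel pivot pin 18 mm across, 70 mm long, with a head 26 mm across, 5.5 mm thick at its lower end. Origin at mid-length, z along the pin away from the head. At the start its flat upper end is 6 mm below the upper mouth and the head about 10 mm clear of the hub's lower face; the upper end must go 54 mm down to leave the lower mouth.
- punch: Drift punch of plain steel: a dark round body 22 mm across and 65 mm long above a slim straight shaft 10 mm across and 75 mm long with a flat end. Origin at the shoulder where the two meet, z along the punch towards the body's top, so the driving end is at z = -75 mm. It starts upright in one hole of the rack, shoulder on the rack's top, 85 mm above the bench. About 220 g.
- rack: Fixed wooden tool rack, 150 x 60 mm and 85 mm high, with two upright holes 16 mm across and 80 mm deep at x = -40 and +40 mm of its frame. Origin under its centre. One hole holds the punch and the other the scriber; which is which varies.
- scriber: Bystander in the rack's other hole: scriber with a bulging pale wooden handle 38 mm across at most, 70 mm high above the rack, on a shaft 6 mm across. Origin at the handle's lower end.
- jet: Bystander: grey wooden model jet about 210 mm long on a low wood block, loose on the bench. Origin on the bench under it.
- spraycan: Bystander: spray can 60 mm across, 170 mm high. Origin at its underside's centre.
- tin: Bystander: paint tin 80 mm across, 75 mm high. Origin at its underside's centre.
Not all that is in view belongs to the job. There is more than one size of the punch; the job needs the middle-sized.

How it is judged:
By the outcome, as a careful person would: the job done as asked, in the order asked, and still so for the second after the job is handed in, with the robot touching nothing.
It also fails if it takes over 54 s, if anything falls off the work surface, if the arm or the gripper's body presses on something with over 40 N, if the wrist force passes 120 N, or if a joint passes its speed limit or range.

ROBOT

A 6-joint arm with a two-finger parallel gripper is mounted at the origin on the work surface. World frame = base frame: x ahead of the robot, y to its left, z up, the work surface at z = 0. Lengths are in m, angles in rad, forces in N, time in s.
With the tool pointing down it reaches from about 0.35 to 0.875 m from the base axis. Payload 4.2 kg.
Tool frame: the origin (TCP) lies at the very end of the fingers, on their centre line; the grasp point (between the pads) lies behind it (ctrl.grip_depth is the z of the grasp point in the tool frame, in m); z points along the fingers, y is the line along which they close (so a half turn about z gives the same grasp; the last joint's range is limited). The gripper opens to 87 mm and grips with 3 to 60 N. Pads are 19 mm wide; open, the fingers measure 117 mm over their backs; the gripper's body (75 mm by 190 mm) begins 51 mm behind the grasp point.
Start: joints at [-0.88, 0.385, 0.008, 0, -1.194, -0.259], TCP at [0.262, -0.568, 0.201] pointing down, gripper open.
Joint ranges: [-3.14, 3.14], [-1.21, 2.06], [-1.07, 1.41], [-3.16, 2.05], [-2.99, -0.16], [-3.1, 3.1]. Speed limits (rad/s): [2.79, 2.79, 3.14, 3.14, 3.14, 3.14].

INTERFACE

Orientations are given as a 3x3 rotation matrix whose columns are the frame's x, y, z axes.
In Python, from station import ctrl, imaging gives the robot as it stands. The module is installed in compiled form; this text tells all that it offers.
- The arm moves only by the tool arm_command, never from a script. Its arguments are lists of equal length, an entry for each row: "slide": the shift along the world's x, y, z in m, a list of three; "angular": the turn, a rotation vector about the world's x, y, z in rad, a list of three; "grip": the gripper's target within -1 to 1 (shut at 1, half-way at 0, fully open at -1). In form: {"slide": [[dx, dy, dz], ...], "angular": [[rx, ry, rz], ...], "grip": [grip, ...]}. A call has 1 to 20 rows; each row is the pose to reach, as a shift and turn from the pose commanded when the call began; what a row does not reach only later rows make up. A row lasts 1/12 s, in which the tool goes at most 41.7 mm and 7.16 degrees, less where a joint would pass 70% of its speed; a pose out of reach is approached as far as the arm can. A call with a gripper value outside its range is refused whole. The fingers move at their own pace and stop on an object; the grip force is fixed at half the most. Time passes only in rows, so rows that repeat a pose let the fingers close. It gives the time, the measured TCP pose, the force, the opening and the grip force at its end, in the units of the state.
- ctrl.read_state(): the state, without advancing time (a new reading comes with each control period).
- imaging.capture(name): name is "scene" or "side" or "wrist"; returns a dict with "image" (400x640x3 uint8, blue, green, red), "intrinsics" (3x3 intrinsics, pixels), "R" (3x3) and "t" (3): a world point X has camera coordinates R X + t. Camera axes: x right, y down, z forward; pixel columns grow to the right and rows downward; lengths in m; the calibration is good to about 2 mm. A picture is of the moment at which its call begins. There is no depth.
- ctrl.job_done(): hands the job in; it is judged then, once.
The state is a dict: "time_s": time; "joint_pos": joint angles; "qd": joint speeds; "joint_efforts": joint torques, N m; "tool_pos": TCP position; "ee_rot": TCP orientation; "wrist_force": force on the tool from outside, world axes, zero at the start; "wrist_torque": the same for the moment, N m; "finger_gap": opening from 0.0 (shut) to 1.0 (fully open); "grip_force": force on a finger pad.
Only numpy, scipy, OpenCV 4.12 (cv2) and the standard library are available. Lean on these libraries where they do the work, as an engineer would, in place of code of your own. Each camera call takes 0.05 s, during which the arm holds its last target. There are 200 camera calls.

## Working session

There is one attempt and no reset: what is moved stays moved. The work goes in short steps, Python scripts to look and compute and a tool call to move; the robot and the scene stay as the last step left them, time stands still between calls to the robot, and variables do not carry over. Pictures are saved under pics/ and viewed, at most 10 in all, crops included, and the job is handed in when it is done.

Besides the shell and the picture viewer there is one more tool, called after "Request:" as name(argument=value, ...), one argument or row to a line, values as JSON. arm_command: Moves the arm, as the interface text tells. Its arguments: {"type":"object","properties":{"slide":{"type":"array","items":{"type":"array","items":{"type":"number"}}},"angular":{"type":"array","items":{"type":"array","items":{"type":"number"}}},"grip":{"type":"array","items":{"type":"number"}}},"required":["slide","angular","grip"]}

```bash
mkdir -p pics
cat > h.py <<'E'
import numpy as np,cv2
from station import ctrl,imaging
def cap(n,f=None):
    c=imaging.capture(n)
    if f: cv2.imwrite('pics/'+f,c['image'])
    np.savez(n+'.npz',**c); return c
def ray(c,u,v):
    K,R,t=c['intrinsics'],c['R'],c['t']
    d=R.T@np.linalg.solve(K,[u,v,1.]); return -R.T@t,d
def onz(c,u,v,z):
    o,d=ray(c,u,v); return o+d*(z-o[2])/d[2]
def proj(c,X):
    p=c['intrinsics']@(c['R']@np.array(X,float)+c['t']); return p[:2]/p[2]
def tri(c1,p1,c2,p2):
    A=np.zeros((3,3));b=np.zeros(3)
    for c,p in((c1,p1),(c2,p2)):
        o,d=ray(c,*p);d=d/np.linalg.norm(d);M=np.eye(3)-np.outer(d,d);A+=M;b+=M@o
    return np.linalg.solve(A,b)
E
python3 - <<'E'
from h import *
a=cap('scene','scene.png');b=cap('side','side.png')
for c in(a,b): print((-c['R'].T@c['t']).round(3),c['R'][2].round(2),c['intrinsics'][0,0])
print(ctrl.grip_depth,ctrl.read_state()['ee_rot'].round(2).tolist())
E
```

```text
[ 1.136 -0.177  1.103] [-0.49  0.11 -0.86] 373.557120944969
[0.351 0.708 0.573] [ 0.26 -0.82 -0.52] 363.66305574924525
-0.0187 [[-0.91, -0.42, -0.0], [-0.42, 0.91, 0.0], [0.0, 0.0, -1.0]]
```

View pics/scene.png

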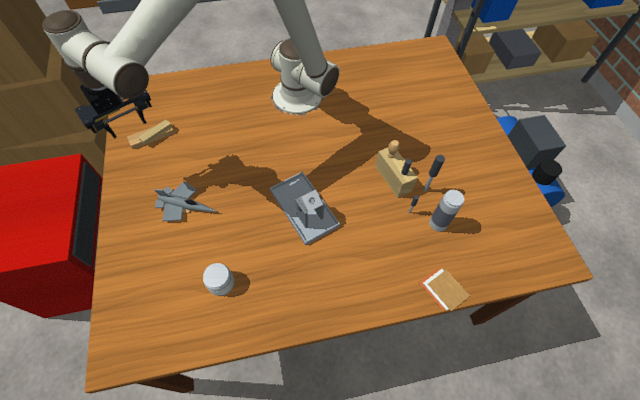

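View pics/side.png

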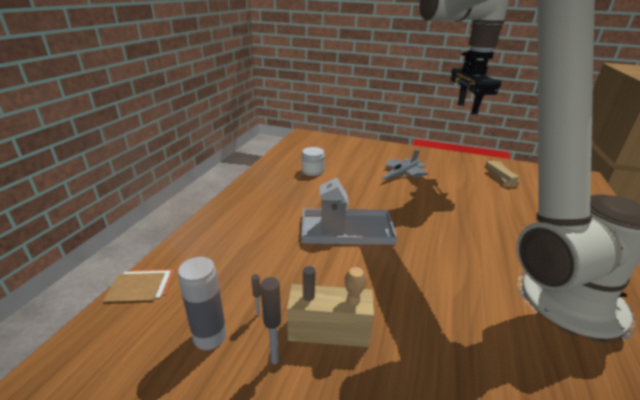

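The scene view shows the rack at about (400,175) with a dark punch at (406,168) and the pale scriber at (394,148). The stand is at (310,205), the jet at (180,202), the tin at (218,278) and the can at (450,210).

Candidates for the punch:
- Dark body in the rack: scene (406,168), side (309,283).
- Large dark one standing free: scene (436,165), side (271,300).
- Small dark one: side (257,290).

By the description the rack one is the middle-sized, so I'll check it in a crop.

Run:
```python
from h import *
a=np.load('scene.npz')['image'];b=np.load('side.npz')['image']
z=lambda i,x,y,w,h,s:cv2.resize(i[y:y+h,x:x+w],None,fx=s,fy=s,interpolation=cv2.INTER_CUBIC)
A=np.hstack([z(a,370,130,100,75,4),z(a,265,165,100,75,4)])
B=np.hstack([z(b,240,250,150,112,8/3),z(b,295,165,110,82,40/11)])
B=B if B.shape[1]==800 else B
h=min(300,B.shape[0]) if 0 else B.shape[0]
cv2.imwrite('pics/crop.png',np.vstack([A,cv2.resize(B,(800,298))]))
```

```text
Traceback (most recent call last):
ValueError: all the input array dimensions except for the concatenation axis must match exactly, but along dimension 0, the array at index 0 has size 299 and the array at index 1 has size 298
```

Run:
```python
from h import *
a=np.load('scene.npz')['image'];b=np.load('side.npz')['image']
z=lambda i,x,y,w,h:cv2.resize(i[y:y+h,x:x+w],(400,300),interpolation=cv2.INTER_CUBIC)
cv2.imwrite('pics/crop.png',np.vstack([np.hstack([z(a,370,130,100,75),z(a,265,165,100,75)]),np.hstack([z(b,240,250,150,112),z(b,295,170,110,82)])]))
```

```text
(no output)
```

View pics/crop.png

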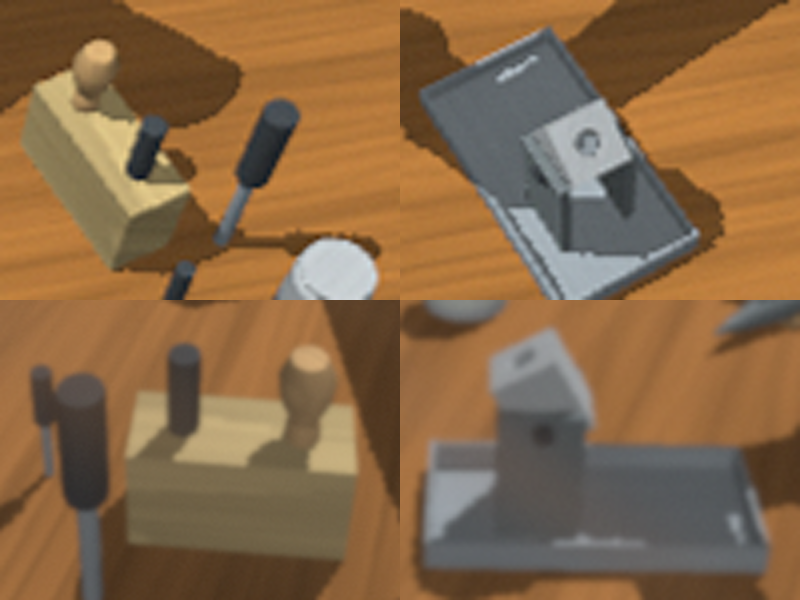

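The top crops show the middle-sized punch in the rack's right hole at scene (408,161), with larger and smaller punches free outside the rack. The hub's mouth is at scene (312,201), side (329,185), and the tray's long part points towards the robot.

Run:
```python
from h import *
a=dict(np.load('scene.npz'));b=dict(np.load('side.npz'))
for n,p,q in [('ptop',(408.2,161),(309,269.5)),('pbot',(405.2,173.2),(308.2,298)),('big',(440.5,157.5),(270.4,281.9)),('bigbot',(433.7,175),(271.5,325)),('scr',(393.7,142.5),(355.9,270.6)),('small',(415.7,197.5),(255.4,276)),('mouth',(311.7,200.7),(329.1,185.1))]:
    X=tri(a,p,b,q);print(n,X.round(4),(proj(a,X)-p).round(1),(proj(b,X)-q).round(1))
print('big foot',onz(a,425.5,190,.085))
R=[onz(a,*p,.085) for p in [(417,176.2),(403,183.7),(378,151.7)]];print('rack',np.round(R,4))
T=[onz(a,*p,.022) for p in [(301.7,172.5),(270.5,188.2),(339.2,224.2)]];print('tray',np.round(T,4))
```

```text
ptop [0.5075 0.2653 0.1495] [0.2 0.2] [ 0.4 -0.2]
pbot [0.5084 0.2688 0.0838] [-0.1 -0.1] [-0.3  0.1]
big [0.5388 0.3496 0.1863] [0.1 0. ] [ 0.1 -0. ]
bigbot [0.5407 0.3532 0.0944] [-0.2 -0.2] [-0.5  0.2]
scr [0.4301 0.2426 0.1525] [0.4 0.4] [ 1.  -0.4]
small [0.6137 0.2644 0.0993] [0.1 0.1] [ 0.2 -0.1]
mouth [ 0.5752 -0.0621  0.131 ] [-0.2 -0.3] [-0.4  0.2]
big foot [0.58571018 0.31119036 0.085     ]
rack [[0.5291 0.3028 0.085 ]
 [0.5478 0.2479 0.085 ]
 [0.4054 0.2063 0.085 ]]
tray [[ 0.3939 -0.0596  0.022 ]
 [ 0.4362 -0.1764  0.022 ]
 [ 0.6182  0.0205  0.022 ]]
```

Request:
arm_command(
  slide=[
    [0.01,0.03,0.02],
    [0.02,0.07,0.04],
    [0.03,0.11,0.06],
    [0.045,0.15,0.07],
    [0.06,0.19,0.07],
    [0.07,0.23,0.07],
    [0.08,0.27,0.07],
    [0.095,0.31,0.07],
    [0.105,0.35,0.07],
    [0.115,0.39,0.07],
    [0.13,0.43,0.07],
    [0.14,0.47,0.07],
    [0.15,0.51,0.07],
    [0.16,0.55,0.07],
    [0.175,0.59,0.07],
    [0.185,0.63,0.07],
    [0.2,0.67,0.07],
    [0.21,0.71,0.07],
    [0.22,0.74,0.07],
    [0.225,0.76,0.07],
  ],
  angular=[
    [0,0,0],
    [0,0,0.02],
    [0,0,0.04],
    [0,0,0.06],
    [0,0,0.08],
    [0,0,0.1],
    [0,0,0.12],
    [0,0,0.14],
    [0,0,0.16],
    [0,0,0.18],
    [0,0,0.2],
    [0,0,0.22],
    [0,0,0.23],
    [0,0,0.23],
    [0,0,0.23],
    [0,0,0.23],
    [0,0,0.23],
    [0,0,0.23],
    [0,0,0.23],
    [0,0,0.23],
  ],
  grip=[-1,-1,-1,-1,-1,-1,-1,-1,-1,-1,-1,-1,-1,-1,-1,-1,-1,-1,-1,-1],
)

```text
time_s: 1.77
tool_pos: [0.4872, 0.1962, 0.2699]
ee_rot: [[-0.787, -0.617, -0.001], [-0.617, 0.787, -0.0], [0.0, 0.0, -1.0]]
wrist_force: [0.9, -0.2, 0.0]
finger_gap: 1.002
grip_force: 0.0
```

Run:
```python
from h import *
c=cap('wrist','w1.png');s=ctrl.read_state()
print(s['tool_pos'],s['joint_pos'].round(2) if hasattr(s['joint_pos'],'round') else s['joint_pos'],np.round(s['ee_rot'],2).tolist(),s['time_s'],s['wrist_force'])
for X in [(.5078,.267,.15),(.5388,.3496,.186),(.43,.2426,.1525)]: print(proj(c,X))
```

```text
[0.48794464 0.19789162 0.26930597] [ 0.69  0.17 -0.11 -0.   -1.28 -1.6 ] [[-0.79, -0.62, -0.0], [-0.62, 0.79, 0.0], [0.0, 0.0, -1.0]] 1.8167 [2.18030767 2.02248689 1.00924938]
[357.54511863 246.53614315]
[408.4058066  335.86915151]
[391.55568836 170.95545723]
```

View pics/w1.png

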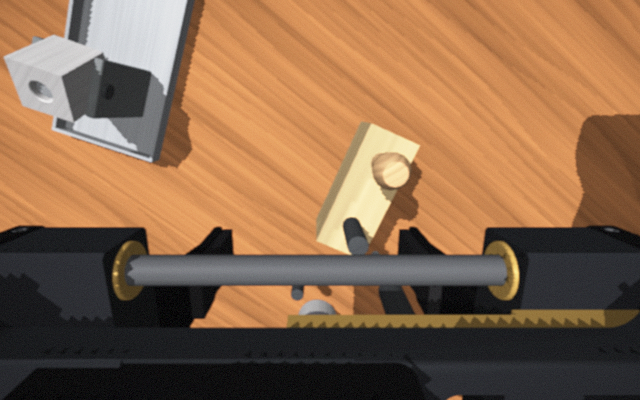

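Wrist view: the punch top is at (358,248) and the scriber at (391,170), both matching the predicted pixels to within about a pixel. The large punch sits well off the closing line. I'll move over the punch.

Request:
arm_command(
  slide=[
    [0.005,0.02,0],
    [0.012,0.045,0],
    [0.018,0.065,-0.01],
    [0.021,0.072,-0.03],
    [0.021,0.072,-0.06],
    [0.021,0.072,-0.09],
    [0.021,0.072,-0.09],
    [0.021,0.072,-0.09],
    [0.021,0.072,-0.09],
  ],
  angular=[
    [0,0,0],
    [0,0,0],
    [0,0,0],
    [0,0,0],
    [0,0,0],
    [0,0,0],
    [0,0,0],
    [0,0,0],
    [0,0,0],
  ],
  grip=[-1,-1,-1,-1,-1,-1,-1,-1,-1],
)

```text
time_s: 2.57
tool_pos: [0.5086, 0.2647, 0.1826]
ee_rot: [[-0.789, -0.615, 0.002], [-0.615, 0.789, 0.001], [-0.002, -0.001, -1.0]]
wrist_force: [-0.1, -0.3, 1.0]
finger_gap: 1.004
grip_force: 0.0
```

Request:
arm_command(
  slide=[
    [0,0.002,-0.015],
    [0,0.002,-0.035],
    [0,0.002,-0.055],
    [0,0.002,-0.07],
    [0,0.002,-0.077],
    [0,0.002,-0.077],
    [0,0.002,-0.077],
    [0,0.002,-0.077],
    [0,0.002,-0.077],
    [0,0.002,-0.077],
    [0,0.002,-0.077],
    [0,0.002,-0.077],
    [0,0.002,-0.077],
    [0,0.002,-0.077],
    [0,0.002,-0.077],
    [0,0.002,-0.077],
  ],
  angular=[
    [0,0,0],
    [0,0,0],
    [0,0,0],
    [0,0,0],
    [0,0,0],
    [0,0,0],
    [0,0,0],
    [0,0,0],
    [0,0,0],
    [0,0,0],
    [0,0,0],
    [0,0,0],
    [0,0,0],
    [0,0,0],
    [0,0,0],
    [0,0,0],
  ],
  grip=[-1,-1,-1,-1,-1,-1,0.2,0.6,1,1,1,1,1,1,1,1],
)

```text
time_s: 3.9
tool_pos: [0.5075, 0.2664, 0.1038]
ee_rot: [[-0.789, -0.615, -0.0], [-0.615, 0.789, -0.0], [0.0, 0.0, -1.0]]
wrist_force: [0.1, 0.5, 0.2]
finger_gap: 0.329
grip_force: 0.0
```

Request:
arm_command(
  slide=[
    [0,0,0],
    [0,0,0],
    [0,0,0],
    [0,0,0],
    [0,0,0],
    [0,0,0],
  ],
  angular=[
    [0,0,0],
    [0,0,0],
    [0,0,0],
    [0,0,0],
    [0,0,0],
    [0,0,0],
  ],
  grip=[1,1,1,1,1,1],
)

```text
time_s: 4.4
tool_pos: [0.5076, 0.2663, 0.1038]
ee_rot: [[-0.789, -0.615, 0.0], [-0.615, 0.789, -0.0], [0.0, -0.0, -1.0]]
wrist_force: [0.6, -1.8, -0.7]
finger_gap: 0.244
grip_force: 30.0
```

Request:
arm_command(
  slide=[
    [0,0,0.005],
    [0,0,0.015],
    [0,0,0.03],
    [0,0,0.05],
    [0,0,0.07],
    [0,0,0.09],
    [0,0,0.11],
    [0,0,0.13],
    [0,0,0.15],
    [0,0,0.165],
    [0,0,0.175],
    [0,0,0.18],
    [0,0,0.18],
  ],
  angular=[
    [0,0,0],
    [0,0,0],
    [0,0,0],
    [0,0,0],
    [0,0,0],
    [0,0,0],
    [0,0,0],
    [0,0,0],
    [0,0,0],
    [0,0,0],
    [0,0,0],
    [0,0,0],
    [0,0,0],
  ],
  grip=[1,1,1,1,1,1,1,1,1,1,1,1,1],
)

```text
time_s: 5.48
tool_pos: [0.5077, 0.2666, 0.285]
ee_rot: [[-0.789, -0.615, 0.001], [-0.615, 0.789, 0.001], [-0.002, 0.0, -1.0]]
wrist_force: [0.3, -0.1, -2.2]
finger_gap: 0.245
grip_force: 30.0
```

Run:
```python
from h import *
from scipy.spatial.transform import Rotation as Ro
s=ctrl.read_state();R0=np.array(s['ee_rot']);p0=np.array(s['tool_pos'])
print(p0,s['finger_gap'],s['grip_force'],s['wrist_force'])
th=np.radians(199.8);xs=np.array([np.cos(th),np.sin(th),0]);d=.5*xs-np.array([0,0,.866])
y=np.array([xs[1],-xs[0],0]);y/=np.linalg.norm(y)
z=d/np.linalg.norm(d);R=np.column_stack([np.cross(y,z),y,z])
m=np.array([.5752,-.0621,.131])
p=m-d*(.0938+.035)
print('target',p,'slide',p-p0,'rotvec',Ro.from_matrix(R@R0.T).as_rotvec(),R.round(3).tolist(),d)
w=dict(np.load('wrist.npz'));print(proj(w,m),tri(w,(39,89),dict(np.load('scene.npz')),(311.7,200.7)))
```

```text
[0.50772432 0.26661279 0.28497061] 0.24496547706381577 29.990131189115345 [ 0.26849112 -0.05822604 -2.21787929]
target [ 0.63579272 -0.04028528  0.2425408 ] slide [ 0.1280684  -0.30689807 -0.04242981] rotvec [-0.25492631  0.46201655 -0.30887487] [[-0.815, -0.339, -0.47], [-0.293, 0.941, -0.169], [0.5, 0.0, -0.866]] [-0.47044038 -0.16936896 -0.866     ]
[37.96569984 89.25971338] [ 0.57520204 -0.06182564  0.12972041]
```

Request:
arm_command(
  slide=[
    [0.003,-0.01,0],
    [0.012,-0.03,0],
    [0.022,-0.055,0],
    [0.033,-0.08,0],
    [0.044,-0.105,0],
    [0.054,-0.13,0],
    [0.065,-0.155,0],
    [0.075,-0.18,0],
    [0.085,-0.205,0],
    [0.096,-0.23,0],
    [0.106,-0.255,-0.005],
    [0.115,-0.275,-0.01],
    [0.122,-0.292,-0.02],
    [0.126,-0.302,-0.03],
    [0.128,-0.307,-0.037],
    [0.128,-0.307,-0.041],
    [0.128,-0.307,-0.042],
    [0.128,-0.307,-0.042],
    [0.128,-0.307,-0.042],
  ],
  angular=[
    [-0.01,0.02,-0.015],
    [-0.03,0.05,-0.035],
    [-0.05,0.09,-0.06],
    [-0.07,0.13,-0.085],
    [-0.09,0.165,-0.11],
    [-0.11,0.2,-0.135],
    [-0.13,0.24,-0.16],
    [-0.15,0.275,-0.185],
    [-0.17,0.31,-0.21],
    [-0.195,0.35,-0.235],
    [-0.215,0.39,-0.26],
    [-0.235,0.42,-0.285],
    [-0.245,0.445,-0.3],
    [-0.255,0.462,-0.309],
    [-0.255,0.462,-0.309],
    [-0.255,0.462,-0.309],
    [-0.255,0.462,-0.309],
    [-0.255,0.462,-0.309],
    [-0.255,0.462,-0.309],
  ],
  grip=[1,1,1,1,1,1,1,1,1,1,1,1,1,1,1,1,1,1,1],
)

```text
time_s: 7.07
tool_pos: [0.6355, -0.0396, 0.2433]
ee_rot: [[-0.815, -0.34, -0.47], [-0.294, 0.94, -0.171], [0.5, -0.001, -0.866]]
wrist_force: [0.4, 0.4, -1.6]
finger_gap: 0.24
grip_force: 30.0
```

Run:
```python
from h import *
a=cap('scene');b=cap('side');w=cap('wrist');s=ctrl.read_state()
print(np.round(s['tool_pos'],4),np.round(s['ee_rot'],3).tolist(),np.round(s['joint_pos'],2),s['wrist_force'])
R=np.array(s['ee_rot']);tip=np.array(s['tool_pos'])+R[:,2]*.0938
for c in(a,b,w):print('tip',proj(c,tip).round(1),'mouth',proj(c,(.5752,-.0621,.131)).round(1))
z=lambda c,x,y:cv2.resize(c['image'][y:y+75,x:x+100],(400,300),interpolation=cv2.INTER_CUBIC)
cv2.imwrite('pics/c2.png',np.vstack([np.hstack([z(a,265,145),z(b,280,140)]),cv2.resize(w['image'],(800,500))[:300]]))
```

```text
[ 0.6356 -0.0398  0.2431] [[-0.815, -0.34, -0.47], [-0.294, 0.94, -0.17], [0.5, -0.001, -0.866]] [ 0.22  0.69  0.49  0.07 -1.9  -1.44] [ 0.05937855  0.1002942  -2.21754052]
tip [314.7 199.4] mouth [311.5 200.4]
tip [322.1 174.3] mouth [328.7 185.3]
tip [314.1 194.8] mouth [313.9 186.1]
```

View pics/c2.png

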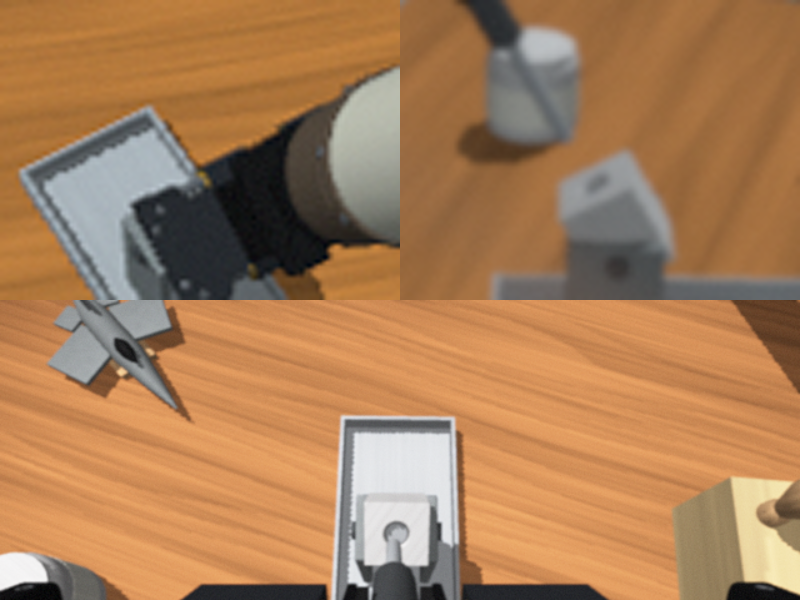

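The side view shows the tip at about (322,174) and the mouth at (329,186), on one line. The wrist view shows the mouth about 2 mm to the right (+y) of the shaft axis. I'll shift 2 mm and enter.

Request:
arm_command(
  slide=[
    [-0.003,0.001,-0.004],
    [-0.006,0.001,-0.01],
    [-0.01,-0.001,-0.017],
    [-0.0138,-0.0027,-0.0242],
    [-0.0162,-0.0036,-0.0286],
    [-0.0186,-0.0044,-0.0329],
    [-0.0186,-0.0044,-0.0329],
    [-0.0186,-0.0044,-0.0329],
  ],
  angular=[
    [0,0,0],
    [0,0,0],
    [0,0,0],
    [0,0,0],
    [0,0,0],
    [0,0,0],
    [0,0,0],
    [0,0,0],
  ],
  grip=[1,1,1,1,1,1,1,1],
)

```text
time_s: 7.88
tool_pos: [0.6169, -0.045, 0.209]
ee_rot: [[-0.814, -0.339, -0.472], [-0.293, 0.941, -0.17], [0.502, -0.0, -0.865]]
wrist_force: [0.3, -0.5, -2.3]
finger_gap: 0.246
grip_force: 30.0
```

Request:
arm_command(
  slide=[
    [-0.0009,-0.0003,-0.0017],
    [-0.0019,-0.0007,-0.0035],
    [-0.0033,-0.0012,-0.0061],
    [-0.0047,-0.0017,-0.0087],
    [-0.0061,-0.0022,-0.0113],
    [-0.0075,-0.0027,-0.0139],
    [-0.0094,-0.0034,-0.0173],
  ],
  angular=[
    [0,0,0],
    [0,0,0],
    [0,0,0],
    [0,0,0],
    [0,0,0],
    [0,0,0],
    [0,0,0],
  ],
  grip=[1,1,1,1,1,1,1],
)

```text
time_s: 8.47
tool_pos: [0.6113, -0.048, 0.197]
ee_rot: [[-0.82, -0.341, -0.46], [-0.294, 0.94, -0.172], [0.491, -0.006, -0.871]]
wrist_force: [6.6, 3.7, 13.0]
finger_gap: 0.243
grip_force: 30.0
```

Request:
arm_command(
  slide=[
    [-0.0019,-0.0007,-0.0035],
    [-0.0038,-0.0014,-0.0069],
    [-0.0056,-0.002,-0.0104],
    [-0.0075,-0.0027,-0.0139],
    [-0.0094,-0.0034,-0.0173],
    [-0.0118,-0.0042,-0.0217],
    [-0.0118,-0.0042,-0.0217],
    [-0.0118,-0.0042,-0.0217],
  ],
  angular=[
    [0,0,0],
    [0,0,0],
    [0,0,0],
    [0,0,0],
    [0,0,0],
    [0,0,0],
    [0,0,0],
    [0,0,0],
  ],
  grip=[1,1,1,1,1,1,1,1],
)

```text
time_s: 9.13
tool_pos: [0.5989, -0.0522, 0.1741]
ee_rot: [[-0.818, -0.341, -0.463], [-0.294, 0.94, -0.172], [0.494, -0.004, -0.87]]
wrist_force: [5.0, 2.7, 9.8]
finger_gap: 0.245
grip_force: 30.0
```

Run:
```python
from h import *
b=cap('side');w=cap('wrist')
z=lambda c,x,y:cv2.resize(c['image'][y:y+75,x:x+100],(400,300),interpolation=cv2.INTER_CUBIC)
cv2.imwrite('pics/c3.png',np.hstack([z(b,290,150),z(w,264,150)]))
```

```text
(no output)
```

View pics/c3.png

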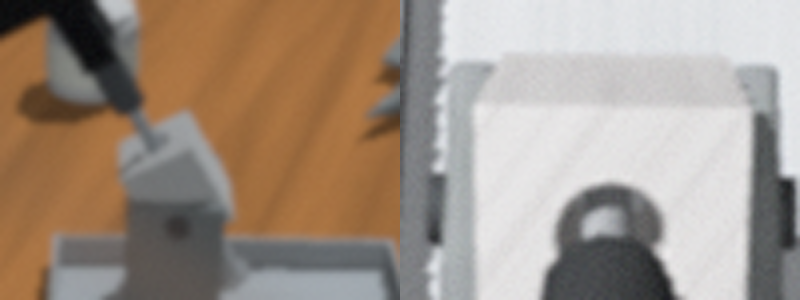

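The shaft is centred in the bore (wrist crop) and has driven the pin most of the way, with no visible slip. I'll finish the stroke.

Request:
arm_command(
  slide=[
    [-0.0019,-0.0007,-0.0035],
    [-0.0038,-0.0014,-0.0069],
    [-0.0056,-0.002,-0.0104],
    [-0.0075,-0.0027,-0.0139],
    [-0.0089,-0.0032,-0.0164],
    [-0.0099,-0.0036,-0.0182],
    [-0.0099,-0.0036,-0.0182],
    [-0.0099,-0.0036,-0.0182],
    [-0.0099,-0.0036,-0.0182],
    [-0.0099,-0.0036,-0.0182],
  ],
  angular=[
    [0,0,0],
    [0,0,0],
    [0,0,0],
    [0,0,0],
    [0,0,0],
    [0,0,0],
    [0,0,0],
    [0,0,0],
    [0,0,0],
    [0,0,0],
  ],
  grip=[1,1,1,1,1,1,1,1,1,1],
)

```text
time_s: 10.07
tool_pos: [0.5879, -0.0565, 0.1548]
ee_rot: [[-0.816, -0.34, -0.467], [-0.293, 0.94, -0.172], [0.498, -0.004, -0.867]]
wrist_force: [4.2, 2.3, 9.2]
finger_gap: 0.245
grip_force: 30.0
```

Run:
```python
from h import *
a=cap('scene');b=cap('side');w=cap('wrist')
z=lambda c,x,y:cv2.resize(c['image'][y:y+75,x:x+100],(400,300),interpolation=cv2.INTER_CUBIC)
cv2.imwrite('pics/c4.png',np.vstack([np.hstack([z(b,290,170),z(w,264,75)]),np.hstack([z(a,260,155),z(w,264,150)])]))
```

```text
(no output)
```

View pics/c4.png

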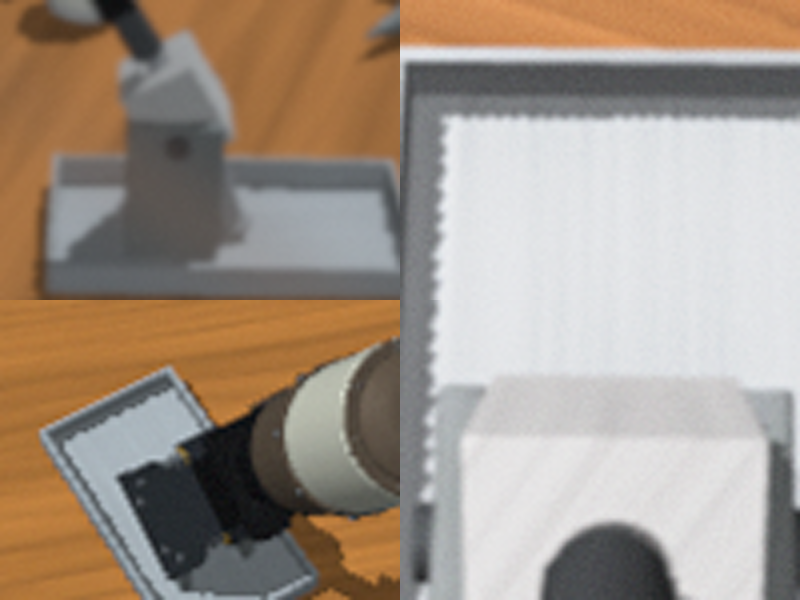

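The side view shows the pin's head low behind the cheek at about (349,225), and 12 N still on the punch with the tip about 67 mm down. The pin is probably standing on the tray against the punch, so I'll draw back along the bore and look.

Request:
arm_command(
  slide=[
    [0.0024,0.0009,0.0043],
    [0.0056,0.002,0.0104],
    [0.0094,0.0034,0.0173],
    [0.0141,0.0051,0.026],
    [0.0141,0.0051,0.026],
    [0.0141,0.0051,0.026],
    [0.0141,0.0051,0.026],
    [0.0141,0.0051,0.026],
  ],
  angular=[
    [0,0,0],
    [0,0,0],
    [0,0,0],
    [0,0,0],
    [0,0,0],
    [0,0,0],
    [0,0,0],
    [0,0,0],
  ],
  grip=[1,1,1,1,1,1,1,1],
)

```text
time_s: 10.88
tool_pos: [0.5994, -0.0512, 0.177]
ee_rot: [[-0.813, -0.338, -0.474], [-0.293, 0.941, -0.17], [0.503, 0.0, -0.864]]
wrist_force: [0.1, -0.9, -2.5]
finger_gap: 0.244
grip_force: 30.0
```

Run:
```python
from h import *
b=cap('side');w=cap('wrist')
z=lambda c,x,y:cv2.resize(c['image'][y:y+75,x:x+100],(400,300),interpolation=cv2.INTER_CUBIC)
cv2.imwrite('pics/c5.png',np.vstack([np.hstack([z(b,290,170),z(w,264,75)])]))
m=np.array([.5745,-.0601,.131]);d=np.array([-.4704,-.1694,-.866])
for k in (110,120,130,137):print(k,proj(b,m+d*k/1000).round(1))
```

```text
110 [348.1 217.4]
120 [349.7 220.1]
130 [351.4 222.8]
137 [352.5 224.7]
```

View pics/c5.png

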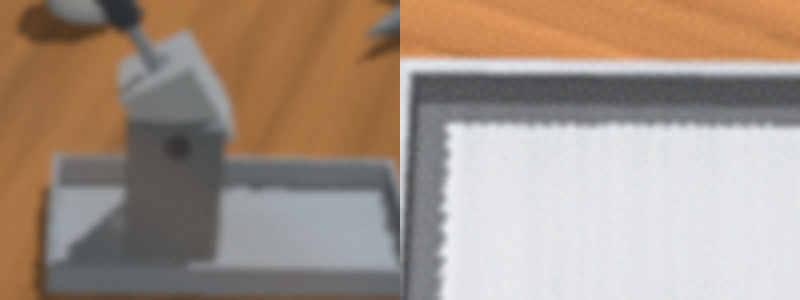

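The head is no longer on the bore line: nothing shows at (350,222), so the pin has dropped. I'll withdraw the rest of the way along the bore.

Request:
arm_command(
  slide=[
    [0.0047,0.0017,0.0087],
    [0.0094,0.0034,0.0173],
    [0.0165,0.0059,0.0303],
    [0.0235,0.0085,0.0433],
    [0.0306,0.011,0.0563],
    [0.0353,0.0127,0.065],
    [0.0353,0.0127,0.065],
    [0.0353,0.0127,0.065],
  ],
  angular=[
    [0,0,0],
    [0,0,0],
    [0,0,0],
    [0,0,0],
    [0,0,0],
    [0,0,0],
    [0,0,0],
    [0,0,0],
  ],
  grip=[1,1,1,1,1,1,1,1],
)

```text
time_s: 11.65
tool_pos: [0.6352, -0.0383, 0.2424]
ee_rot: [[-0.814, -0.339, -0.472], [-0.293, 0.941, -0.17], [0.502, 0.0, -0.865]]
wrist_force: [0.4, 0.6, -1.9]
finger_gap: 0.243
grip_force: 30.0
```

Run:
```python
from h import *
from scipy.spatial.transform import Rotation as Ro
w=cap('wrist');b=cap('side')
s=ctrl.read_state();R0=np.array(s['ee_rot']);p0=np.array(s['tool_pos'])
R=np.array([[-.789,-.615,0],[-.615,.789,0],[0,0,-1]])
print(p0,s['finger_gap'],'slide',np.array([.5076,.2664,.285])-p0,'rot',Ro.from_matrix(R@R0.T).as_rotvec())
tip=p0+R0[:,2]*.0938;print('side tip',proj(b,tip),proj(b,p0+R0[:,2]*.0188))
z=lambda c,x,y:cv2.resize(c['image'][y:y+90,x:x+120],(400,300),interpolation=cv2.INTER_CUBIC)
cv2.imwrite('pics/c6.png',np.hstack([z(b,270,100),z(w,254,120)]))
```

```text
[ 0.63455694 -0.03844589  0.24173677] 0.24294421015847922 slide [-0.12695694  0.30484589  0.04326323] rot [ 0.25527124 -0.46417646  0.30920949]
side tip [322.45475586 175.08467519] [307.33706404 150.54594467]
```

View pics/c6.png

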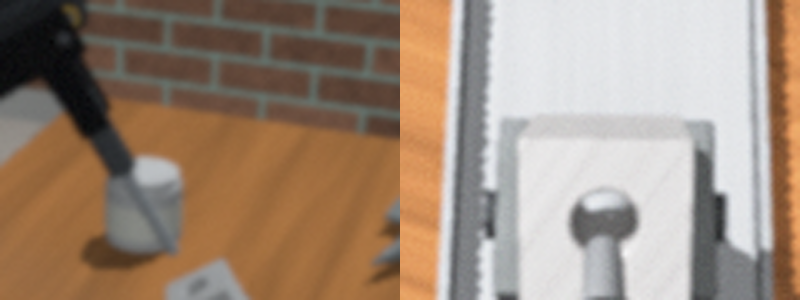

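Light from the tray shows through the empty bore (wrist), and the punch tip is at (323,176), as expected, so it has not slipped. I'll carry it back above the hole.

Request:
arm_command(
  slide=[
    [0,0.003,0.01],
    [-0.003,0.01,0.025],
    [-0.008,0.022,0.038],
    [-0.017,0.042,0.043],
    [-0.028,0.067,0.043],
    [-0.038,0.092,0.043],
    [-0.049,0.117,0.043],
    [-0.059,0.142,0.043],
    [-0.07,0.167,0.043],
    [-0.08,0.192,0.043],
    [-0.09,0.217,0.043],
    [-0.1,0.242,0.043],
    [-0.11,0.265,0.043],
    [-0.118,0.285,0.043],
    [-0.124,0.298,0.043],
    [-0.127,0.305,0.043],
    [-0.127,0.305,0.043],
    [-0.127,0.305,0.043],
    [-0.127,0.305,0.043],
    [-0.127,0.305,0.043],
  ],
  angular=[
    [0,0,0],
    [0,0,0],
    [0.01,-0.02,0.015],
    [0.03,-0.05,0.035],
    [0.05,-0.09,0.06],
    [0.07,-0.13,0.085],
    [0.09,-0.165,0.11],
    [0.11,-0.2,0.135],
    [0.13,-0.24,0.16],
    [0.15,-0.275,0.185],
    [0.17,-0.31,0.21],
    [0.195,-0.35,0.235],
    [0.215,-0.39,0.26],
    [0.235,-0.42,0.285],
    [0.245,-0.445,0.3],
    [0.255,-0.463,0.309],
    [0.255,-0.463,0.309],
    [0.255,-0.463,0.309],
    [0.255,-0.463,0.309],
    [0.255,-0.463,0.309],
  ],
  grip=[1,1,1,1,1,1,1,1,1,1,1,1,1,1,1,1,1,1,1,1],
)

```text
time_s: 13.42
tool_pos: [0.5086, 0.2659, 0.2856]
ee_rot: [[-0.79, -0.614, 0.0], [-0.614, 0.79, -0.001], [0.0, -0.001, -1.0]]
wrist_force: [-0.5, 0.2, -2.6]
finger_gap: 0.242
grip_force: 30.0
```

Run:
```python
from h import *
a=cap('scene');b=cap('side');s=ctrl.read_state();p=np.array(s['tool_pos']);R=np.array(s['ee_rot'])
print(p.round(4),R.round(3).tolist())
tip=p+R[:,2]*.0938;sh=p+R[:,2]*.0188
print('tip',tip.round(4));
for c in(a,b):print(proj(c,tip).round(1),proj(c,sh).round(1))
z=lambda c,x,y:cv2.resize(c['image'][y:y+90,x:x+120],(400,300),interpolation=cv2.INTER_CUBIC)
cv2.imwrite('pics/c7.png',np.vstack([np.hstack([z(a,360,110),z(b,250,190)])]+[np.hstack([z(a,260,155),z(b,270,160)])]))
```

```text
[0.5087 0.266  0.2855] [[-0.79, -0.613, 0.0], [-0.613, 0.79, -0.001], [0.0, -0.001, -1.0]]
tip [0.5087 0.266  0.1917]
[411.8 153.2] [417.7 137.2]
[308.9 250. ] [309.3 211.9]
```

View pics/c7.png

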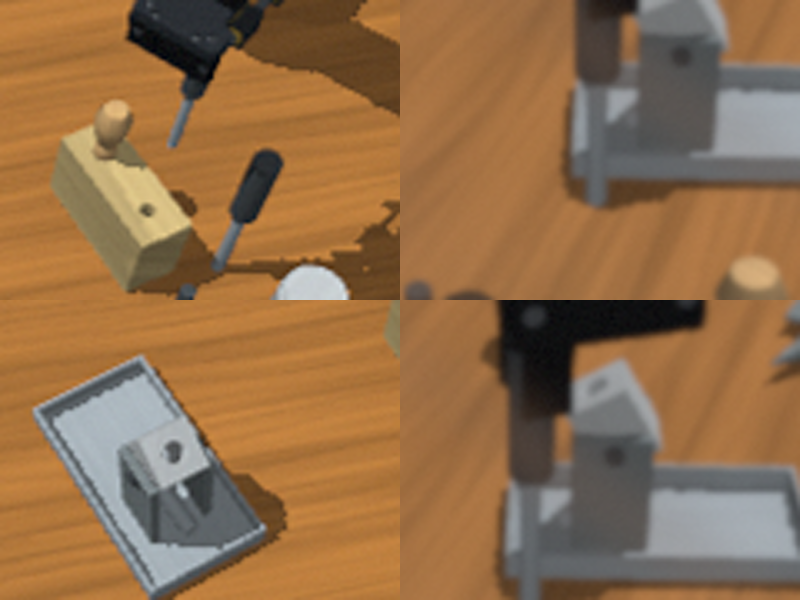

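The lower crops show the pin lying in the tray between the cheeks at scene (313,218). The punch hangs straight with its tip at scene (412,154), and the hole is free at scene (404,173).

Run:
```python
from h import *
a=dict(np.load('scene.npz'));g=cv2.cvtColor(a['image'],cv2.COLOR_BGR2GRAY)[168:179,397:412]
print(onz(a,404.1,173.3,.085));print(g)
```

```text
[0.50938451 0.26481176 0.085     ]
[[183 195 200 196 193 193 193 195 196 196 191 191 195 164  96]
 [178 192 198 200 197 193 193 195 196 196 195 193 192 189 143]
 [171 180 192 200 201 192 185 190 197 197 196 195 191 193 187]
 [172 172 182 194 195 159 127 128 162 191 197 196 193 191 194]
 [174 170 175 191 172 119  88 103 127 162 190 196 195 193 191]
 [176 173 171 180 163 104  75 101 123 159 189 196 195 196 192]
 [177 176 172 171 175 159 118  83 132 176 192 194 195 197 194]
 [178 176 176 171 170 179 182 182 186 189 192 193 194 196 195]
 [170 178 177 173 169 174 190 198 200 196 191 190 191 195 197]
 [145 169 178 175 172 176 187 194 197 199 195 190 190 192 196]
 [121 142 169 178 174 174 182 188 194 198 196 193 189 192 197]]
```

Request:
arm_command(
  slide=[
    [0,0,-0.01],
    [0,0,-0.03],
    [0,0,-0.05],
    [0,0,-0.07],
    [0,0,-0.085],
    [0,0,-0.097],
    [0,0,-0.105],
    [0,0,-0.113],
    [0,0,-0.121],
    [0,0,-0.129],
    [0,0,-0.137],
    [0,0,-0.145],
    [0,0,-0.145],
    [0,0,-0.145],
  ],
  angular=[
    [0,0,0],
    [0,0,0],
    [0,0,0],
    [0,0,0],
    [0,0,0],
    [0,0,0],
    [0,0,0],
    [0,0,0],
    [0,0,0],
    [0,0,0],
    [0,0,0],
    [0,0,0],
    [0,0,0],
    [0,0,0],
  ],
  grip=[1,1,1,1,1,1,1,1,1,1,1,1,1,1],
)

```text
time_s: 14.68
tool_pos: [0.5081, 0.2664, 0.1403]
ee_rot: [[-0.789, -0.615, 0.0], [-0.615, 0.789, -0.001], [0.0, -0.001, -1.0]]
wrist_force: [0.6, -0.1, -1.4]
finger_gap: 0.241
grip_force: 30.0
```

In the hole with no contact force. I'll seat it gently.

Request:
arm_command(
  slide=[
    [0,0,-0.008],
    [0,0,-0.016],
    [0,0,-0.024],
    [0,0,-0.029],
    [0,0,-0.033],
    [0,0,-0.036],
    [0,0,-0.037],
    [0,0,-0.037],
    [0,0,-0.037],
  ],
  angular=[
    [0,0,0],
    [0,0,0],
    [0,0,0],
    [0,0,0],
    [0,0,0],
    [0,0,0],
    [0,0,0],
    [0,0,0],
    [0,0,0],
  ],
  grip=[1,1,1,1,1,1,1,1,1],
)

```text
time_s: 15.43
tool_pos: [0.5084, 0.2668, 0.1039]
ee_rot: [[-0.789, -0.614, 0.001], [-0.614, 0.789, 0.001], [-0.002, -0.0, -1.0]]
wrist_force: [0.1, -0.5, -2.0]
finger_gap: 0.244
grip_force: 30.0
```

Request:
arm_command(
  slide=[
    [0,0,-0.0015],
    [0,0,-0.002],
    [0,0,-0.002],
    [0,0,-0.002],
    [0,0,-0.002],
    [0,0,-0.002],
    [0,0,-0.002],
    [0,0,-0.002],
    [0,0,-0.002],
    [0,0,-0.002],
    [0,0,-0.002],
    [0,0,-0.002],
  ],
  angular=[
    [0,0,0],
    [0,0,0],
    [0,0,0],
    [0,0,0],
    [0,0,0],
    [0,0,0],
    [0,0,0],
    [0,0,0],
    [0,0,0],
    [0,0,0],
    [0,0,0],
    [0,0,0],
  ],
  grip=[1,1,0.5,0.2,-0.1,-0.4,-0.7,-1,-1,-1,-1,-1],
)

```text
time_s: 16.43
tool_pos: [0.5083, 0.2666, 0.1017]
ee_rot: [[-0.789, -0.614, 0.001], [-0.614, 0.789, 0.0], [-0.001, -0.0, -1.0]]
wrist_force: [-0.1, -0.3, 0.3]
finger_gap: 0.843
grip_force: 0.0
```

Request:
arm_command(
  slide=[
    [0,0,0],
    [0,0,0],
    [0,0,0.01],
    [0,0,0.03],
    [0,0,0.055],
    [0,0,0.085],
    [0,0,0.115],
    [0,0,0.145],
    [0,0,0.165],
    [-0.01,-0.02,0.175],
    [-0.02,-0.05,0.18],
    [-0.03,-0.09,0.18],
    [-0.04,-0.12,0.18],
    [-0.04,-0.13,0.18],
    [-0.04,-0.13,0.18],
    [-0.04,-0.13,0.18],
  ],
  angular=[
    [0,0,0],
    [0,0,0],
    [0,0,0],
    [0,0,0],
    [0,0,0],
    [0,0,0],
    [0,0,0],
    [0,0,0],
    [0,0,0],
    [0,0,0],
    [0,0,0],
    [0,0,0],
    [0,0,0],
    [0,0,0],
    [0,0,0],
    [0,0,0],
  ],
  grip=[-1,-1,-1,-1,-1,-1,-1,-1,-1,-1,-1,-1,-1,-1,-1,-1],
)

```text
time_s: 17.77
tool_pos: [0.4686, 0.1365, 0.2826]
ee_rot: [[-0.79, -0.614, 0.003], [-0.614, 0.79, 0.001], [-0.003, -0.001, -1.0]]
wrist_force: [-0.5, 0.3, 0.7]
finger_gap: 0.997
grip_force: 0.0
```

Run:
```python
from h import *
o=dict(np.load('side.npz'))
b=cap('side','fin.png');s=ctrl.read_state();print(s['tool_pos'],s['wrist_force'],s['finger_gap'])
g=cv2.imread('pics/fin.png',0);g0=cv2.imread('pics/side.png',0)
x=g[260:315,280:390].astype(int);y=g0[260:315,280:390].astype(int);print('rack diff',np.abs(x-y).mean(),(np.abs(x-y)>40).sum())
for c in(305,309,313): print(c,g[262:304:2,c].tolist(),g0[262:304:2,c].tolist())
```

```text
[0.46872595 0.13707558 0.28225752] [0.74901524 0.69874564 0.15032738] 0.9981638756304699
rack diff 11.078347107438017 1035
305 [113, 115, 100, 71, 57, 54, 56, 58, 58, 58, 59, 60, 61, 61, 62, 63, 62, 63, 63, 78, 95] [115, 115, 105, 83, 77, 73, 58, 58, 58, 60, 60, 61, 62, 61, 62, 62, 63, 63, 63, 81, 97]
309 [120, 117, 94, 78, 78, 77, 65, 58, 58, 59, 60, 60, 59, 60, 61, 62, 62, 63, 62, 75, 113] [121, 118, 93, 79, 78, 78, 66, 58, 58, 60, 59, 61, 61, 61, 62, 63, 63, 63, 63, 74, 114]
313 [119, 121, 118, 86, 64, 65, 62, 59, 60, 64, 64, 66, 72, 76, 81, 82, 87, 92, 118, 156, 169] [119, 122, 115, 89, 81, 75, 58, 56, 57, 57, 59, 58, 63, 64, 65, 68, 70, 77, 103, 150, 170]
```

The punch's top and shoulder pixel rows match the start picture, so it is fully down and upright. Handing in.

```bash
python3 -c "
from station import ctrl
print(ctrl.job_done())"
```

```text
the job is handed in; nothing more can be done
None
```

The pin was driven out with the middle-sized punch and lies in the stand's tray, the punch is back upright and fully down in its hole and let go, and the job was handed in at about 18 s (the hand-in returned no verdict).

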